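Set up a vial labeller for a batch of four

ROBOT

A 7-joint arm with a two-finger parallel gripper is mounted at the origin on a cart in front of the work surface, level with it; the furniture and walls round the work are solid. World frame = base frame: x ahead of the robot, y to its left, z up, the work surface at z = 0. Lengths are in m, angles in rad, forces in N, time in s.
With the tool pointing down it reaches from about 0.4 to 0.85 m from the base axis. Payload 4.5 kg.
Tool frame: the origin (TCP) lies on the mounting face of the last link; the fingertips stand 166 mm ahead of it and the grasp point (between the pads) lies 147 mm ahead of it; z points along the fingers, y is the line along which they close (so a half turn about z gives the same grasp; the last joint's range is limited). The gripper opens to 88 mm and grips with 3 to 60 N. Pads are 18 mm wide; open, the fingers measure 123 mm over their backs; the gripper's body (75 mm by 187 mm) begins 45 mm behind the grasp point.
Start: joints at [1.218, 0.689, -0.195, 1.565, 0.157, 0.902, -0.215], TCP at [0.236, -0.579, 0.405] pointing down, gripper open.
Joint ranges: [-3.01, 3.01], [-0.46, 2.08], [-1.47, 1.51], [0.13, 2.56], [-1, 4.14], [0.04, 2.09], [-2.66, 2.66]. Speed limits (rad/s): [2.57, 2.57, 3.14, 3.14, 3.14, 3.14, 3.14].

INTERFACE

Orientations are given as a unit quaternion [x, y, z, w].
In Python, from plant import r, snapshot gives the robot as it stands. The module is installed in compiled form; this text tells all that it offers.
- The arm moves only by the tool move_arm, never from a script. Its argument "rows" is a list of rows, each a list of 5 numbers: the shift along the tool's x, y, z in m, then the turn about the tool's z in rad, then the finger opening in m, from 0 to 0.0881. In form: [[dx, dy, dz, spin, claw], ...]. A call has 1 to 10 rows; each row shifts and turns the commanded pose from where the row before left it, along the tool's axes as they then stand; what a row does not reach is not made up. A row lasts 1/12 s, in which the tool goes at most 41.7 mm and 7.16 degrees, less where a joint would pass 70% of its speed; a pose out of reach is approached as far as the arm can. A call with a gripper value outside its range is refused whole. The fingers move at their own pace and stop on an object; "newtons" is the grip in N (left out, the last holds). Time passes only in rows, so rows that do not move let the fingers close. It gives the time, the measured TCP pose, the force, the opening and the grip force at its end, in the units of the state.
- r.get_state(): the state, without advancing time (a new reading comes with each control period).
- snapshot(name): name is "scene" or "top"; returns a dict with "color" (480x640x3 uint8, red, green, blue), "depth" (480x640 float32, m along the optical axis (not along the pixel's ray), 0 where there is no reading), "mtx" (3x3 intrinsics, pixels), "dist" ([k1, k2, p1, p2, k3] as OpenCV has them; the pictures are not rectified), "eye" and "orientation" of the camera in the world. Camera axes: x right, y up, looking along -z (the intrinsics and any distortion apply to the point x, -y, -z); pixel columns grow to the right and rows downward; lengths in m; the calibration is good to about 2 mm. A picture is of the moment at which its call begins.
- r.finish_job(): hands the job in; it is judged then, once.
The state is a dict: "clock": time; "q": joint angles; "qd": joint speeds; "joint_torque": joint torques, N m; "tool_pos": TCP position; "eef_rot": TCP orientation; "contact_force": force on the tool from outside, world axes, zero at the start; "moment": the same for the moment, N m; "opening": opening from 0.0 (shut) to 1.0 (fully open); "finger_force": force on a finger pad.
Only numpy, scipy, OpenCV 4.12 (cv2) and the standard library are available. Lean on these libraries where they do the work, as an engineer would, in place of code of your own. Each camera call takes 0.05 s, during which the arm holds its last target. There are 200 camera calls.

TASK

Get the bench labeller ready for a batch of four vials: roll the ridged batch wheel on its front until the facet with four dots faces you, clicked home between the pointers, and bring the two waiting vials into its guide lane behind the two already there, so that all four stand upright in one closed row against the stop roller. The vials are glass, so do not knock one over or press hard on them, nor force the wheel, and leave the other things on the bench where they are.

Things in the scene. Friction and masses are not known exactly. Their poses are not given: they have to be found in the camera images.
- labeller: White bench vial labeller, fixed: cabinet 105 mm deep (x), 140 wide (y), 180 high, label roll on top to 262 mm. Origin: on the bench, 60 mm behind the front panel's middle. The front panel faces its -x, to the robot, at x = -60 mm; +y is to the robot's left, z up. On the left wall is an upright rubber stop roller, 22 mm diameter, 70 high, under a bridge plate (top at 82 mm, out to y = 102 mm).
- lane_head (a point): Head of the lane: point on the bench, on the lane's centre line, at the stop roller's face; (-45, 98, 0) mm in the labeller's frame, same axes. +y runs along the lane to its mouth, x across. Vials stand on the bare bench. One touching the roller has its centre at y = 12 mm here; in a closed row of four the last centre is at 84 mm.
- lane_mouth (a point): Point on the bench on the lane's centre line where its parallel part ends, 90 mm in +y from lane_head, same axes. The two fixed steel guide strips are 27 mm apart inside, 3 mm thick, upper edge 12 mm above the bench, parallel from the cabinet to here; then they flare outward to an opening of about 56 mm, 24 mm further out in +y.
- wheel_hub (a point): Centre of the batch wheel, on its axis: (-50, 30, 122) mm in the labeller's frame, same axes; the axis is y. Black wheel 26 mm wide, standing out 21 mm from the panel; core radius 23 mm; eight ridges along its width, 45 degrees apart, 4.4 mm thick, crests rounded, at radius 31 mm. Between them eight facets with 0 to 7 white dots.
- batch_wheel (a joint): Wheel angle in rad = digit x 0.785; the facet with that many dots then faces straight out (-x) between two white pointers, its ridges 22.5 degrees above and below the axis level. Grows as the wheel's front rolls down. Clicks into each digit: a ridge needs a push of about 4 N; past half way it jumps on, short of it springs back. Stops at 0 and 7. Starts at 0 to 2.
- vial_0: Amber glass screw vial with a black cap, standing upright, 24 mm diameter, 54 mm high, 16 to 30 g. Origin: centre of its underside, z up. Waiting on the open bench to the left of the lane's mouth.
- vial_1: Amber glass screw vial with a black cap, standing upright, 24 mm diameter, 54 mm high, 16 to 30 g. Origin: centre of its underside, z up. Waiting on the open bench to the left of the lane's mouth.
- vial_2: Amber glass screw vial with a black cap, standing upright, 24 mm diameter, 54 mm high, 16 to 30 g. Origin: centre of its underside, z up. Already in the lane, not quite closed up.
- vial_3: Amber glass screw vial with a black cap, standing upright, 24 mm diameter, 54 mm high, 16 to 30 g. Origin: centre of its underside, z up. Already in the lane, not quite closed up.
- timer: Bystander: white bench timer, 66 x 68 x 21 mm, lying in front. Origin: centre of its underside.
- tip_box: Bystander: pipette tip box, 92 x 124 x 73 mm, at the right. Origin: centre of its underside.
- reagent_bottle: Bystander: bottle with pink liquid and blue cap, 80 mm diameter, 141 mm high, to the right in front. Origin: centre of its underside.
- green_rack: Bystander: green tube rack, 68 x 165 x 56 mm, behind the stack of well plates. Origin: centre of its underside.
- marker_red: Bystander: marker pen with a red cap, 138 mm long, 13 mm thick, lying in front. Origin: underside of its middle.
- tape_roll: Bystander: roll of green tape, 110 mm diameter, 19 mm high, lying at the front left. Origin: centre of its underside.
- plate_b: Bystander: clear 96-well plate, 86 x 128 x 12 mm, lying at the front. Origin: centre of its underside.
Not all that is in view belongs to the job. What is shaped like the vial_1 but green is not meant.

How it is judged:
By the outcome, as a careful person would: the job done as asked, in the order asked, and still so for the second after the job is handed in, with the robot touching nothing.
It also fails if it takes over 67 s, if anything falls off the work surface, if the arm or the gripper's body presses on something with over 40 N, if the wrist force passes 120 N, or if a joint passes its speed limit or range.

## Working session

There is one attempt and no reset: what is moved stays moved. The work goes in short steps, Python scripts to look and compute and a tool call to move; the robot and the scene stay as the last step left them, time stands still between calls to the robot, and variables do not carry over. Pictures are saved under pics/ and viewed, at most 10 in all, crops included, and the job is handed in when it is done.

Besides the shell and the picture viewer there is one more tool, called as a command line: name --pt "numbers of a row" for each row, then --argument value for the rest. move_arm: Moves the arm, as the interface text tells. Its arguments: {"type":"object","properties":{"rows":{"type":"array"},"newtons":{"type":"number"}},"required":["rows"]}

```bash
mkdir -p pics; cat > h.py <<'E'
import numpy as np, cv2
from plant import r, snapshot
from scipy.spatial.transform import Rotation as R
def save(s,n): cv2.imwrite('pics/'+n,s['color'][:,:,::-1])
def ray(s,uv):
    p=cv2.undistortPoints(np.array(uv,float).reshape(-1,1,2),s['mtx'],s['dist']).reshape(-1,2)
    d=np.c_[p[:,0],-p[:,1],-np.ones(len(p))]
    return R.from_quat(s['orientation']).apply(d)
def onplane(s,uv,z):
    d=ray(s,uv);e=np.array(s['eye']);return e+d*((z-e[2])/d[:,2])[:,None]
def bydepth(s,uv):
    d=ray(s,uv);uv=np.round(np.array(uv)).astype(int).reshape(-1,2)
    return np.array(s['eye'])+d*s['depth'][uv[:,1],uv[:,0]][:,None]
def proj(s,P):
    c=R.from_quat(s['orientation']).inv().apply(np.atleast_2d(P)-np.array(s['eye']))
    c=c*[1,-1,-1]
    return cv2.projectPoints(c,np.zeros(3),np.zeros(3),s['mtx'],s['dist'])[0].reshape(-1,2)
E
python3 - <<'E'
from h import *
np.set_printoptions(precision=4,suppress=True)
for n in('scene','top'):
    s=snapshot(n);save(s,n+'0.png');print(n,s['eye'],s['orientation'],s['mtx'].tolist(),s['dist'])
print(r.get_state())
E
```

```text
scene [-0.1661  0.8115  0.7306] [-0.1798  0.4568  0.814  -0.3105] [[450.4194345471898, 0.0, 312.81183314559587], [0.0, 450.4194345471898, 245.35381288372142], [0.0, 0.0, 1.0]] [-0.0219  0.      0.      0.      0.    ]
top [0.4587 0.0456 1.1364] [-0.0202  0.0095  0.7172 -0.6965] [[443.66531844375385, 0.0, 315.0197667481997], [0.0, 443.66531844375385, 235.6839772887372], [0.0, 0.0, 1.0]] [-0.064  0.     0.     0.     0.   ]
{'clock': 0.1, 'q': array([ 1.2178,  0.6899, -0.1945,  1.5662,  0.1573,  0.9025, -0.2151]), 'qd': array([ 0.0003, -0.0026,  0.0005, -0.0023, -0.0012, -0.0006, -0.0002]), 'joint_torque': array([ -0.0034, -52.8501,  -1.2716, -15.3838,  -0.0525,   0.0019,
         0.    ]), 'tool_pos': array([ 0.2357, -0.5786,  0.404 ]), 'eef_rot': array([ 0.9813,  0.1923, -0.0002, -0.0008]), 'contact_force': array([-0.2247, -0.2644,  0.3242]), 'moment': array([0.0133, 0.0467, 0.0194]), 'finger_force': 0.0, 'opening': 1.0000443826068086}
```

View pics/scene0.png

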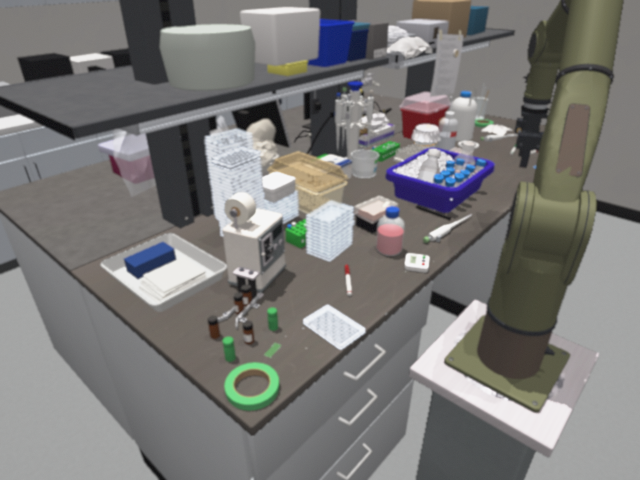

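View pics/top0.png

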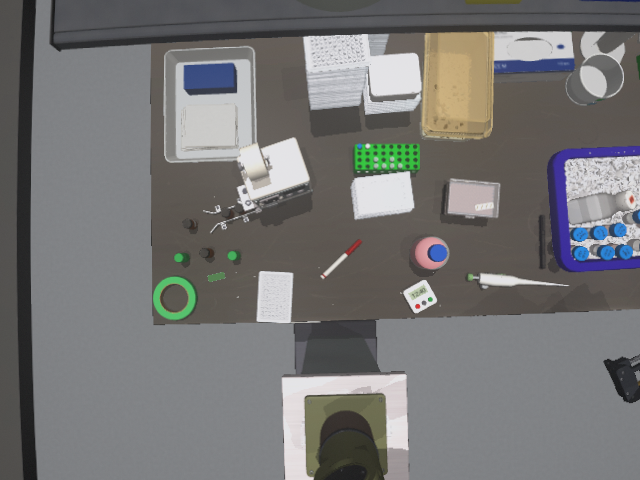

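The scene view shows the labeller at (255,245), waiting amber vials at (213,327) and (248,331), and lane vials near (240,297). The green decoys are at (229,349) and (272,319). In the top view, the waiting vials are at (190,224) and (206,253), the green ones at (180,258) and (233,256), and the lane runs from (255,210) to (212,215). I'll choose the amber ones with black caps and check them in a crop.

```bash
python3 - <<'E'
from h import *
np.set_printoptions(precision=4,suppress=True)
a=snapshot('scene');b=snapshot('top')
A=cv2.resize(a['color'][185:365,195:305],None,fx=3.3,fy=3.3,interpolation=cv2.INTER_CUBIC)
B=cv2.resize(b['color'][130:280,165:320],None,fx=2.8,fy=2.8,interpolation=cv2.INTER_CUBIC)
C=np.zeros((600,800,3),np.uint8);C[:594,:363]=A[:594,:363];C[:420,365:799]=B[:,:434]
cv2.imwrite('pics/crop1.png',C[:,:,::-1])
# tops at depth from top view: points with height map
v,u=np.mgrid[120:280,160:320];uv=np.c_[u.ravel(),v.ravel()]
P=bydepth(b,uv);
# vial caps: z 0.045..0.062 clusters
m=((P[:,2]>0.044)&(P[:,2]<0.062)).reshape(v.shape).astype(np.uint8)
n,l,st,ce=cv2.connectedComponentsWithStats(m)
for i in range(1,n):
    if st[i,4]>15: 
        q=P[(l==i).ravel()];print('z54',st[i,4],ce[i]+[160,120],q.mean(0),b['color'][int(ce[i][1])+120,int(ce[i][0])+160])
m=((P[:,2]>0.172)&(P[:,2]<0.19)).reshape(v.shape).astype(np.uint8)
n,l,st,ce=cv2.connectedComponentsWithStats(m)
for i in range(1,n):
    if st[i,4]>100:
        q=P[(l==i).ravel()];rc=cv2.minAreaRect(q[:,:2].astype(np.float32));print('cab',st[i,4],q.mean(0),rc,cv2.boxPoints(rc))
E
```

```text
z54 73 [238.9452 207.5205] [0.5793 0.2463 0.0546] [82 79 76]
z54 76 [225.4079 212.1974] [0.5689 0.2803 0.0535] [79 76 73]
z54 81 [186.6914 223.1235] [0.5449 0.3773 0.0537] [76 73 69]
z54 80 [204.3 252.5] [0.4712 0.3345 0.0541] [74 70 68]
z54 77 [232.4416 255.026 ] [0.4631 0.265  0.0539] [ 71 173  92]
z54 81 [178.358  257.2469] [0.4613 0.3996 0.0537] [ 68 170  89]
cab 2343 [0.644  0.1342 0.1796] ((0.6489769220352173, 0.1469673216342926), (0.10809888690710068, 0.1408008188009262), 17.91752052307129) [[0.5759 0.1973]
 [0.6192 0.0634]
 [0.7221 0.0966]
 [0.6787 0.2306]]
```

View pics/crop1.png

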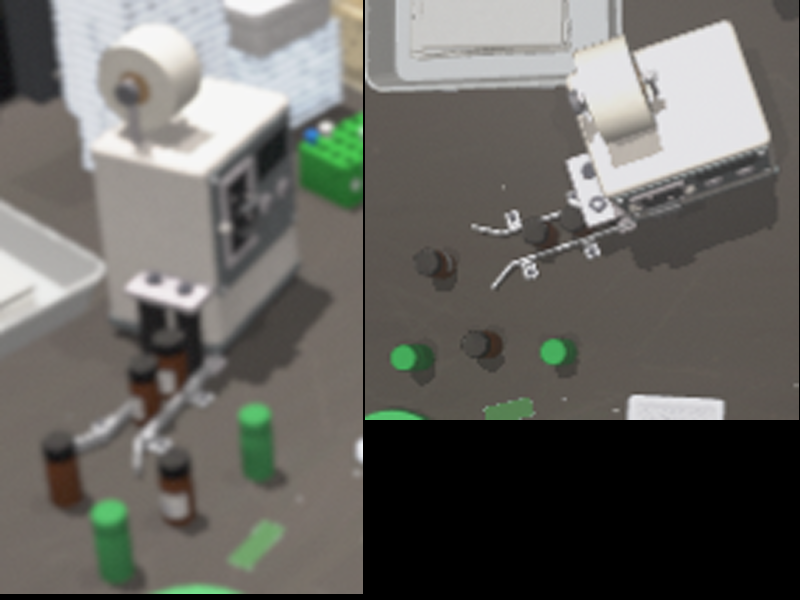

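The crop confirms the targets. The amber vials with black caps are waiting at crop (62,470) and (177,490), and two more sit in the lane at (145,385) and (168,360). The green ones are decoys. The wheel is on the panel at about crop (240,215).

```bash
cat >> h.py <<'E'
yaw=np.radians(17.7);O=np.array([0.6553,0.149,0])
ex=np.array([np.cos(yaw),np.sin(yaw),0]);ey=np.array([-np.sin(yaw),np.cos(yaw),0])
def L2W(p): p=np.asarray(p,float);return O+p[0]*ex+p[1]*ey+[0,0,p[2]]
def W2L(P): d=np.atleast_2d(P)-O;return np.c_[d@ex,d@ey,d[:,2]]
def wheelcrop(name):
    t=[]
    for n in('scene','top'):
        s=snapshot(n);u,v=proj(s,L2W([-72,30,122]*np.array([1e-3]*3)))[0]
        # warp of raw pixels around the wheel, simply enlarged
        M=np.float32([[14,0,200-14*u],[0,14,300-14*v]])
        t.append(cv2.warpAffine(s['color'],M,(400,600),flags=cv2.INTER_CUBIC))
    cv2.imwrite('pics/'+name,np.hstack(t)[:,:,::-1])
E
python3 - <<'E'
from h import *
np.set_printoptions(precision=3,suppress=True)
wheelcrop('wheel0.png')
v,u=np.mgrid[100:240,200:330];uv=np.c_[u.ravel(),v.ravel()]
b=snapshot('top');P=W2L(bydepth(b,uv));q=P[(P[:,2]>.19)&(P[:,2]<.3)];print('roll top',len(q),q.min(0),q.max(0))
v,u=np.mgrid[180:300,210:300];uv=np.c_[u.ravel(),v.ravel()]
a=snapshot('scene');P=W2L(bydepth(a,uv));m=(P[:,2]>.19)&(P[:,2]<.3)&(abs(P[:,0])<.1)&(abs(P[:,1])<.1);q=P[m];print('roll scene',len(q),q.min(0),q.max(0),np.percentile(q,[2,98],axis=0))
m=(P[:,0]<-.058)&(P[:,0]>-.09)&(abs(P[:,1]-.02)<.05)&(abs(P[:,2]-.122)<.035);q=P[m];print('front',len(q),np.c_[q,uv[m]][::6])
s=r.get_state();print(W2L(s['tool_pos']))
for p in ([-.085,.03,.3],[-.0425,.19,.2]): print(L2W(p))
E
```

```text
roll top 802 [-0.026 -0.003  0.192] [0.044 0.064 0.265]
roll scene 779 [-0.027  0.01   0.19 ] [0.047 0.067 0.262] [[-0.024  0.014  0.195]
 [ 0.042  0.065  0.261]]
front 407 [[ -0.062  -0.03    0.156 278.    227.   ]
 [ -0.062  -0.025   0.152 277.    229.   ]
 [ -0.06   -0.007   0.155 273.    231.   ]
 [ -0.059   0.002   0.157 271.    232.   ]
 [ -0.063  -0.028   0.142 278.    232.   ]
 [ -0.061  -0.02    0.143 276.    233.   ]
 [ -0.061  -0.004   0.148 273.    234.   ]
 [ -0.059   0.003   0.148 271.    235.   ]
 [ -0.062  -0.023   0.135 277.    235.   ]
 [ -0.059  -0.017   0.135 275.    236.   ]
 [ -0.059   0.009   0.146 270.    237.   ]
 [ -0.059  -0.022   0.129 276.    237.   ]
 [ -0.06    0.002   0.139 272.    238.   ]
 [ -0.061  -0.029   0.122 278.    238.   ]
 [ -0.062   0.015   0.144 270.    239.   ]
 [ -0.061   0.043   0.155 264.    240.   ]
 [ -0.061   0.013   0.139 270.    240.   ]
 [ -0.062  -0.026   0.118 278.    240.   ]
 [ -0.06    0.023   0.141 268.    241.   ]
 [ -0.058  -0.022   0.117 276.    241.   ]
 [ -0.06    0.032   0.143 266.    242.   ]
 [ -0.06    0.003   0.12
[... 1362 characters left out ...]
  0.057   0.121 261.    254.   ]
 [ -0.069   0.046   0.117 267.    254.   ]
 [ -0.061   0.003   0.09  273.    254.   ]
 [ -0.06    0.041   0.109 265.    255.   ]
 [ -0.074   0.036   0.11  271.    255.   ]
 [ -0.065   0.046   0.11  266.    256.   ]
 [ -0.063   0.012   0.09  272.    256.   ]
 [ -0.061   0.034   0.099 267.    257.   ]
 [ -0.062   0.051   0.106 264.    258.   ]
 [ -0.062   0.022   0.089 270.    258.   ]
 [ -0.06    0.038   0.095 266.    259.   ]
 [ -0.062   0.051   0.1   264.    260.   ]
 [ -0.061   0.055   0.1   263.    261.   ]
 [ -0.06    0.054   0.095 263.    262.   ]
 [ -0.059   0.053   0.091 263.    263.   ]]
[[-0.621 -0.566  0.405]]
[0.565 0.152 0.3  ]
[0.557 0.317 0.2  ]
```

View pics/wheel0.png

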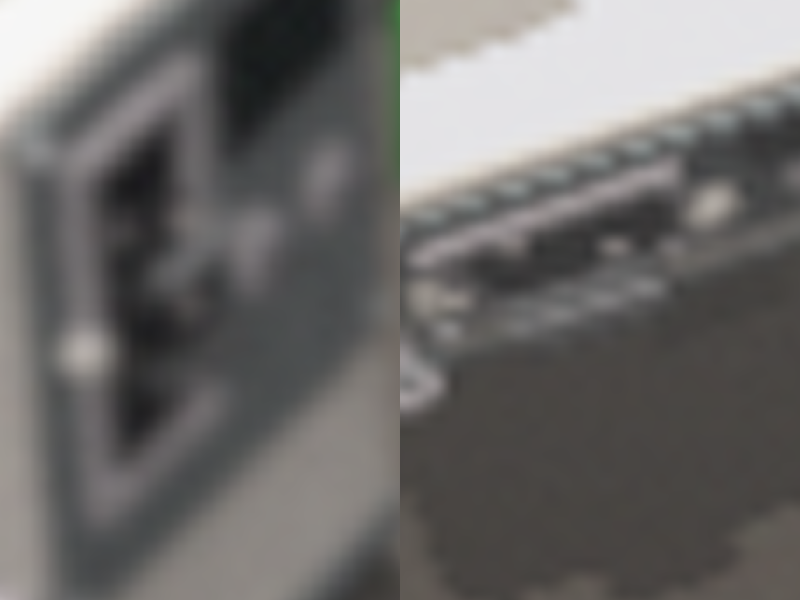

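The left half shows a white pointer at (85,350), another at about (255,250), and a light blob on the facing facet at (180,265). In the top view (right half), the upper facet shows two diagonal dots at (510,245) and (615,245). That suggests the wheel is at digit 1. I'll check with projections.

```bash
python3 - <<'E'
from h import *
np.set_printoptions(precision=0,suppress=True)
for n,off in(('scene',0),('top',400)):
    s=snapshot(n);c=proj(s,L2W([-.072,.03,.122]))[0]
    def w(p): return (proj(s,L2W(p))[0]-c)*14+[200+off,300]
    print(n,'ptrL',w([-.062,.048,.122]),'ptrR',w([-.062,.012,.122]))
    for k in(-1,0,1,2):
        a=np.radians(45*k);f=lambda rr,a,y:w([-.05-rr*np.cos(a),y,.122+rr*np.sin(a)])
        print('facet',k,f(.023,a,.03),f(.023,a,.022),f(.023,a,.038),'ridge above',f(.031,a+np.pi/8,.017),f(.031,a+np.pi/8,.043))
E
```

```text
scene ptrL [104. 336.] ptrR [200. 242.]
facet -1 [178. 368.] [199. 347.] [157. 389.] ridge above [269. 328.] [201. 397.]
facet 0 [205. 301.] [226. 280.] [184. 322.] ridge above [262. 219.] [194. 287.]
facet 1 [167. 218.] [189. 197.] [146. 239.] ridge above [177. 122.] [107. 188.]
facet 2 [ 87. 168.] [109. 148.] [ 66. 188.] ridge above [65. 96.] [ -7. 161.]
top ptrL [477. 279.] ptrR [683. 207.]
facet -1 [600. 279.] [645. 263.] [554. 295.] ridge above [695. 320.] [547. 372.]
facet 0 [602. 306.] [648. 290.] [556. 322.] ridge above [681. 303.] [530. 357.]
facet 1 [577. 255.] [624. 239.] [531. 272.] ridge above [636. 193.] [483. 247.]
facet 2 [540. 156.] [586. 139.] [493. 172.] ridge above [588.  54.] [435. 108.]
```

move_arm --pt "0.04 0 -0.005 0.077 0.0" --pt "0.04 0 0 0 0.0" --pt "0.04 0 0 0 0.0" --pt "0.03 -0.03 0 0 0.0" --pt "0.03 -0.03 0 0 0.0" --pt "0 -0.04 0 0 0" --pt "0 -0.04 0 0 0" --pt "0 -0.04 0 0 0" --pt "0 -0.04 0 0 0" --pt "0 -0.04 0 0 0" --newtons 10

```text
clock: 1.33
tool_pos: [0.3254, -0.2731, 0.4099]
eef_rot: [0.988, 0.154, 0.0, 0.0]
contact_force: [1.8, -0.8, 0.9]
opening: 0.265
finger_force: 0.0
```

move_arm --pt "0.028 -0.028 0 0 0" --pt "0.028 -0.028 0 0 0" --pt "0.028 -0.028 0 0 0" --pt "0.028 -0.028 0 0 0" --pt "0.028 -0.028 0 0 0" --pt "0.028 -0.028 0 0 0" --pt "0.028 -0.028 0 0 0" --pt "0.028 -0.028 0 0 0" --pt "0.028 -0.028 0 0 0" --pt "0.028 -0.028 0 0 0"

```text
clock: 2.17
tool_pos: [0.5081, 0.0793, 0.4099]
eef_rot: [0.988, 0.155, 0.0, 0.0]
contact_force: [0.3, -0.5, -0.1]
opening: 0.005
finger_force: 0.0
```

move_arm --pt "0.02 -0.02 0.02 0 0" --pt "0.02 -0.02 0.02 0 0" --pt "0.01 -0.005 0.02 0 0" --pt "0 0 0.01 0 0" --pt "0 0 0 0 0"

```text
clock: 2.58
tool_pos: [0.5405, 0.1351, 0.3375]
eef_rot: [0.988, 0.155, -0.002, 0.001]
contact_force: [-0.8, -1.0, 0.4]
opening: 0.007
finger_force: 0.0
```

```bash
python3 - <<'E'
from h import *
s=r.get_state();print(s['clock'],W2L(s['tool_pos']),s['eef_rot'],s['opening'],s['contact_force'])
wheelcrop('wheel1.png')
E
```

```text
2.5833 [[-0.11362328  0.02163381  0.3375319 ]] [ 9.87967569e-01  1.54639837e-01 -2.48826367e-03  6.41822911e-04] 0.006663458118075511 [-0.81837054 -1.02727271  0.35762001]
```

move_arm --pt "0.015 -0.004 0.01 0 0" --pt "0.015 -0.004 0.01 0 0" --pt "0 0 0.007 0 0" --pt "0 0 0 0 0"

```text
clock: 3.02
tool_pos: [0.5672, 0.1509, 0.3126]
eef_rot: [0.988, 0.154, -0.001, 0.0]
contact_force: [-1.2, -0.5, 0.1]
opening: 0.005
finger_force: 0.0
```

```bash
python3 - <<'E'
from h import *
s=r.get_state();print(s['clock'],W2L(s['tool_pos']),s['contact_force'])
E
```

```text
3.0167 [[-0.08339242  0.0286275   0.31256927]] [-1.19079823 -0.51851263  0.12982423]
```

move_arm --pt "0 0 0.004 0 0" --pt "0 0 0.004 0 0" --pt "0 0 0.002 0 0" --pt "0 0 0.002 0 0"

```text
clock: 3.35
tool_pos: [0.5671, 0.1516, 0.3009]
eef_rot: [0.988, 0.154, -0.0, 0.0]
contact_force: [-2.8, -1.6, 5.7]
opening: 0.005
finger_force: 2.9
```

move_arm --pt "0 0 0.002 0 0" --pt "0 0 0.002 0 0"

```text
clock: 3.52
tool_pos: [0.5664, 0.1514, 0.2966]
eef_rot: [0.988, 0.154, -0.002, 0.001]
contact_force: [-4.3, -1.2, 3.0]
opening: 0.004
finger_force: 1.8
```

move_arm --pt "0 0 0.002 0 0" --pt "0 0 0.002 0 0"

```text
clock: 3.68
tool_pos: [0.5678, 0.1522, 0.2926]
eef_rot: [0.988, 0.154, 0.001, -0.0]
contact_force: [-0.6, -0.8, 2.1]
opening: 0.001
finger_force: 0.5
```

move_arm --pt "0 0 0.002 0 0" --pt "0 0 0.001 0 0"

```text
clock: 3.85
tool_pos: [0.568, 0.1524, 0.2893]
eef_rot: [0.988, 0.154, 0.001, -0.0]
contact_force: [-1.4, -0.0, 0.2]
opening: 0.004
finger_force: 0.4
```

```bash
python3 - <<'E'
from h import *
s=r.get_state();print(s['clock'],W2L(s['tool_pos']),s['contact_force'],s['finger_force'])
wheelcrop('wheel2.png')
E
```

```text
3.85 [[-0.08216871  0.02983495  0.28932897]] [-1.35806004 -0.0343429   0.15541845] 0.42487263679504395
```

move_arm --pt "-0.01 0 0 0 0" --pt "-0.02 0 0 0 0" --pt "-0.02 0 -0.03 0 0" --pt "-0.02 0 -0.03 0 0" --pt "-0.02 0 -0.02 0 0" --pt "-0.01 0 0 0 0"

```text
clock: 4.45
tool_pos: [0.4716, 0.1213, 0.3731]
eef_rot: [0.988, 0.154, 0.003, -0.0]
contact_force: [-0.6, 0.1, 0.1]
opening: 0.003
finger_force: 0.0
```

```bash
python3 - <<'E'
from h import *
s=r.get_state();print(s['clock'],W2L(s['tool_pos']),s['contact_force'],s['finger_force'])
wheelcrop('wheel3.png')
E
```

```text
4.45 [[-0.18338767  0.02949575  0.37314428]] [-0.58976361  0.08731185  0.11148631] 0.0
```

View pics/wheel3.png

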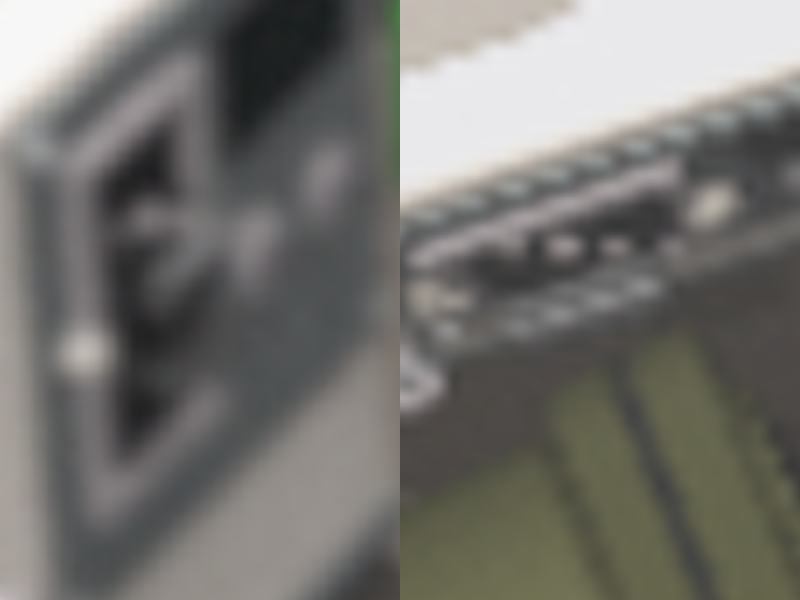

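The three dots at top-view (510,245), (565,245) and (615,245) on the upper facet show the wheel is now at digit 2. Two more clicks are needed.

move_arm --pt "0.03 0 0.02 0 0" --pt "0.03 0 0.02 0 0" --pt "0.03 0 0.02 0 0" --pt "0.01 0 0 0 0" --pt "0 0 0 0 0"

```text
clock: 4.97
tool_pos: [0.5702, 0.1533, 0.3074]
eef_rot: [0.988, 0.154, 0.001, -0.0]
contact_force: [-0.3, -0.6, 0.2]
opening: 0.002
finger_force: 0.0
```

move_arm --pt "0 0 0.004 0 0" --pt "0 0 0.004 0 0" --pt "0 0 0.002 0 0" --pt "0 0 0.002 0 0" --pt "0 0 0.002 0 0" --pt "0 0 0.002 0 0"

```text
clock: 5.47
tool_pos: [0.567, 0.1519, 0.2938]
eef_rot: [0.988, 0.154, -0.0, 0.0]
contact_force: [-1.2, -0.1, 1.2]
opening: 0.006
finger_force: 0.8
```

move_arm --pt "0 0 0.002 0 0" --pt "0 0 0.002 0 0" --pt "0 0 0.002 0 0" --pt "0 0 0.001 0 0"

```text
clock: 5.8
tool_pos: [0.5668, 0.1519, 0.286]
eef_rot: [0.988, 0.154, -0.001, 0.0]
contact_force: [-4.0, -0.9, -0.3]
opening: 0.005
finger_force: 1.8
```

```bash
python3 - <<'E'
from h import *
s=r.get_state();print(s['clock'],W2L(s['tool_pos']),s['contact_force'],s['finger_force'])
E
```

```text
5.8 [[-0.08341653  0.02965469  0.28596   ]] [-4.01083382 -0.91564942 -0.31206679] 1.7895034700632095
```

move_arm --pt "-0.01 0 0 0 0" --pt "-0.02 0 0 0 0" --pt "-0.02 0 -0.03 0 0" --pt "-0.02 0 -0.03 0 0" --pt "-0.02 0 -0.02 0 0" --pt "-0.01 0 0 0 0"

```text
clock: 6.3
tool_pos: [0.4718, 0.1213, 0.3701]
eef_rot: [0.988, 0.154, 0.003, -0.0]
contact_force: [-0.7, -0.1, -0.0]
opening: 0.008
finger_force: 0.0
```

```bash
python3 - <<'E'
from h import *
s=r.get_state();print(s['clock'],W2L(s['tool_pos']),s['contact_force'],s['finger_force'])
wheelcrop('wheel4.png')
E
```

```text
6.3 [[-0.1832145   0.02941964  0.37007185]] [-0.73815946 -0.06570579 -0.03216072] 0.0
```

View pics/wheel4.png

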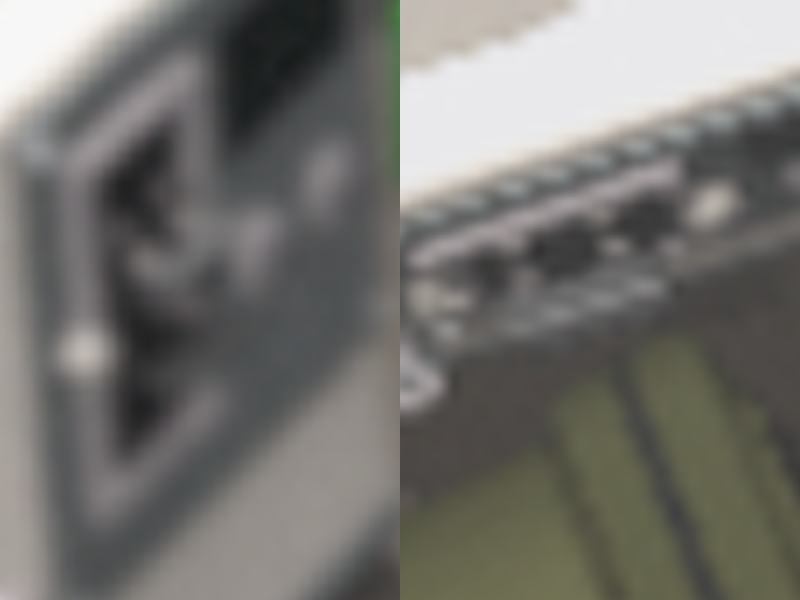

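The upper facet now shows four corner dots at (510,245), (530,275), (600,215) and (620,245), so the wheel is at digit 3. One more click.

move_arm --pt "0.03 0 0.019 0 0" --pt "0.03 0 0.019 0 0" --pt "0.03 0 0.02 0 0" --pt "0.01 0 0 0 0" --pt "0 0 0 0 0"

```text
clock: 6.82
tool_pos: [0.5703, 0.1533, 0.3064]
eef_rot: [0.988, 0.154, 0.001, -0.0]
contact_force: [-0.4, -0.7, 0.8]
opening: 0.003
finger_force: 0.0
```

move_arm --pt "0 0 0.004 0 0" --pt "0 0 0.004 0 0" --pt "0 0 0.002 0 0" --pt "0 0 0.002 0 0" --pt "0 0 0.002 0 0" --pt "0 0 0.002 0 0" --pt "0 0 0.002 0 0" --pt "0 0 0.002 0 0" --pt "0 0 0.001 0 0"

```text
clock: 7.57
tool_pos: [0.5672, 0.152, 0.2872]
eef_rot: [0.988, 0.154, -0.001, 0.0]
contact_force: [-2.2, -1.3, -0.2]
opening: 0.004
finger_force: 1.1
```

move_arm --pt "-0.01 0 0 0 0" --pt "-0.02 0 0 0 0" --pt "-0.02 0 -0.03 0 0" --pt "-0.02 0 -0.03 0 0" --pt "-0.02 0 -0.02 0 0" --pt "-0.01 0 0 0 0"

```text
clock: 8.07
tool_pos: [0.4716, 0.1213, 0.371]
eef_rot: [0.988, 0.154, 0.003, -0.0]
contact_force: [0.3, -0.6, -0.4]
opening: 0.002
finger_force: 0.0
```

```bash
python3 - <<'E'
from h import *
np.set_printoptions(precision=4,suppress=True)
s=r.get_state();print(s['clock'],W2L(s['tool_pos']),s['contact_force'],s['finger_force'])
wheelcrop('wheel5.png')
a=snapshot('scene');b=snapshot('top')
print('scene',a['color'][240:262,262:280].astype(int).sum(2)//3)
def caps(b):
    v,u=np.mgrid[120:280,160:320];uv=np.c_[u.ravel(),v.ravel()];P=bydepth(b,uv)
    m=((P[:,2]>0.044)&(P[:,2]<0.062)).reshape(v.shape).astype(np.uint8)
    n,l,st,ce=cv2.connectedComponentsWithStats(m)
    for i in range(1,n):
        if st[i,4]>40:q=P[(l==i).ravel()];print(q.mean(0),W2L(q.mean(0))-[-.045,.098,0])
caps(b)
print(W2L([s['tool_pos'],[.5449,.3773,0],[.4712,.3345,0]]))
E
```

```text
8.0667 [[-0.1834  0.0294  0.371 ]] [ 0.25   -0.6478 -0.4315] 0.0
scene [[138 136 114  81  52  42  48  72 103 106  90  73  72  77  79  82  93 116]
 [124 112  82  48  39  48  61  78 100 105  95  82  79  81  83  83  98 120]
 [116 100  66  43  45  67  79  82  96 103  96  87  84  87  88  86  99 117]
 [114  99  69  50  68  95  99  95 105 109 101  96  99 106 103  94  97 109]
 [116 102  77  67  86 110 110 107 118 120 113 109 117 129 122 103  95  98]
 [117 105  83  75  83  96  93  92 109 118 115 116 128 133 120 100  89  86]
 [117 107  83  68  81  97  92  92 106 112 106 109 126 126 109  90  82  80]
 [116 109  83  63  87 110 110 106 106  98  86  97 117 117  99  85  81  78]
 [115 113  84  58  70  96 103 100  90  75  69  87 107 107  92  82  81  79]
 [115 115  90  57  50  70  82  80  68  58  66  83  95  95  87  82  83  82]
 [115 118  92  57  41  55  67  65  54  57  68  78  83  84  82  82  83  83]
 [122 127 100  61  40  46  56  56  50  59  69  74  79  79  80  80  84  82]
 [146 155 126  78  46  47  61  64  59  62  71  76  78  78  80  82  83  83]
 [170 181 150  94  53  54  72  75  68  68  73  76  77 
[... 249 characters left out ...]
00 112  99  68  42  37  49  68  93 111 109  96  85  81  82  85  95 111]
 [ 99 110  98  72  43  39  56  83 107 115 105  91  83  82  85  95 111 128]
 [ 98 110 103  75  50  55  78 100 110 105  95  84  82  87  95 113 129 138]
 [ 97 111 106  79  63  78  98 106 103  93  85  83  87  96 112 127 137 142]
 [ 94 109 109  90  85  98 105 100  90  84  81  86  96 112 126 136 141 142]]
[0.5792 0.2463 0.0542] [[0.0021 0.0178 0.0542]]
[0.5692 0.2802 0.0537] [[0.0029 0.0532 0.0537]]
[0.5451 0.3774 0.0544] [[0.0095 0.1531 0.0544]]
[0.471  0.3345 0.0539] [[-0.0741  0.1347  0.0539]]
[0.4612 0.3993 0.0544] [[-0.0638  0.1995  0.0544]]
[[-0.1834  0.0294  0.371 ]
 [-0.0358  0.2511  0.    ]
 [-0.119   0.2327  0.    ]]
```

View pics/wheel5.png

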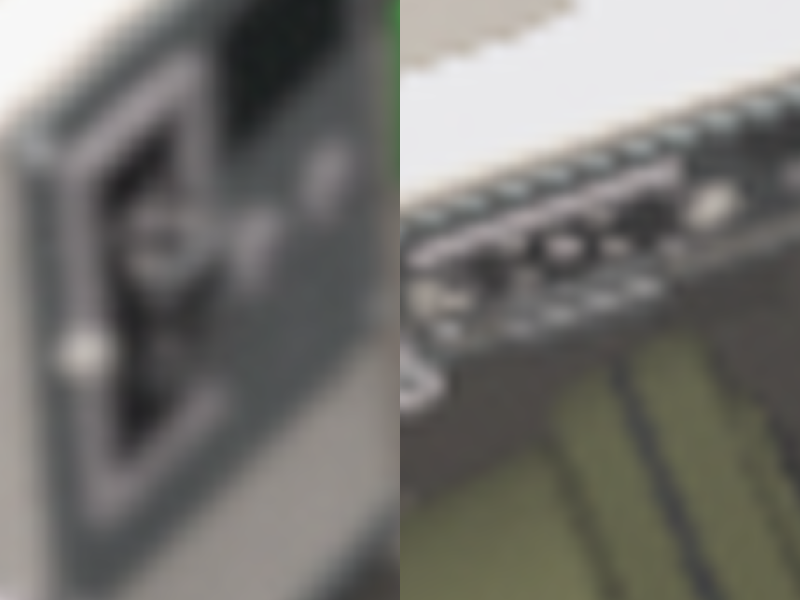

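Five dots are now on the upper facet (centre dot at (567,245)), and the facing facet shows a ring of four dots at left (165,240). The wheel is home at digit 4. Next are the vials.

move_arm --pt "-0.01 0 0 -0.12 0.05" --pt "0 0 0 -0.12 0.05" --pt "0 0 0 -0.12 0.05" --pt "0 0 0 -0.12 0.05" --pt "0 0 0 -0.12 0.05" --pt "0 0 0 -0.12 0.05" --pt "0 0 0 -0.12 0.05" --pt "0 0 0 -0.12 0.05" --pt "0 0 0 -0.12 0.05" --pt "0 0 0 -0.12 0.05" --newtons 5

```text
clock: 9.1
tool_pos: [0.4639, 0.1189, 0.3668]
eef_rot: [0.726, 0.687, 0.0, -0.0]
contact_force: [-0.0, 0.2, -0.3]
opening: 0.569
finger_force: 0.0
```

move_arm --pt "0 0 0 -0.12 0.05" --pt "0 0 0 -0.12 0.05" --pt "0 0 0 -0.12 0.05" --pt "0 0 0 -0.011 0.05" --pt "0 0 0 0 0.05" --pt "0 0 0 0 0.05"

```text
clock: 9.6
tool_pos: [0.4633, 0.1187, 0.3672]
eef_rot: [0.591, 0.807, 0.0, -0.0]
contact_force: [1.6, 0.3, 0.8]
opening: 0.567
finger_force: 0.0
```

```bash
cat >> h.py <<'E'
def st(*targets):
    s=r.get_state();p=W2L(s['tool_pos'])[0];M=R.from_quat(s['eef_rot']).as_matrix()
    ang=np.degrees(np.arctan2(M[1,0],M[0,0])-yaw)
    print('t',round(s['clock'],2),'L',p.round(4),'toolx-yaw',ang.round(2),'F',s['contact_force'].round(1),'op',round(s['opening']*88.1,1),'ff',round(s['finger_force'],1),'q7',s['q'].round(2)[6])
    for t in targets: print(t,'tool move',(M.T@(L2W(t)-s['tool_pos'])).round(4))
E
python3 - <<'E'
from h import *
st([-.0355,.2511,.25],[-.0355,.2511,.187],[-.119,.2327,.187])
E
```

```text
t 9.6 L [-0.1921  0.0295  0.3672] toolx-yaw 89.87 F [1.6 0.3 0.8] op 50.0 ff 0.0 q7 -0.59
[-0.0355, 0.2511, 0.25] tool move [0.2219 0.1562 0.1173]
[-0.0355, 0.2511, 0.187] tool move [0.2218 0.1562 0.1803]
[-0.119, 0.2327, 0.187] tool move [0.2032 0.0727 0.1803]
```

move_arm --pt "0.037 0 0 0 0.05" --pt "0.037 0 0 0 0.05" --pt "0.037 0 0.01 0 0.05" --pt "0.037 0.02 0.02 0 0.05" --pt "0.03 0.025 0.02 0 0.05" --pt "0.03 0.028 0.02 0 0.05" --pt "0.014 0.033 0.02 0 0.05" --pt "0 0.03 0.02 0 0.05" --pt "0 0.02 0.01 0 0.05" --pt "0 0 0 0 0.05"

```text
clock: 10.43
tool_pos: [0.5436, 0.3682, 0.2492]
eef_rot: [0.592, 0.806, -0.0, 0.001]
contact_force: [0.5, 0.1, -0.4]
opening: 0.568
finger_force: 0.0
```

```bash
python3 - <<'E'
from h import *
st([-.0355,.2511,.187])
E
```

```text
t 10.43 L [-0.0397  0.2428  0.2492] toolx-yaw 89.77 F [ 0.5  0.1 -0.4] op 50.0 ff 0.0 q7 -0.83
[-0.0355, 0.2511, 0.187] tool move [0.0084 0.0042 0.0622]
```

move_arm --pt "0.008 0.004 0 0 0.05" --pt "0 0 0.02 0 0.05" --pt "0 0 0.02 0 0.05" --pt "0 0 0.015 0 0.05" --pt "0 0 0.007 0 0.05" --pt "0 0 0 0 0.05"

```text
clock: 10.93
tool_pos: [0.5408, 0.3769, 0.1893]
eef_rot: [0.589, 0.808, -0.001, -0.0]
contact_force: [0.5, -0.3, -0.7]
opening: 0.564
finger_force: 0.0
```

```bash
python3 - <<'E'
from h import *
st([-.0355,.2511,.187])
E
```

```text
t 10.93 L [-0.0398  0.2519  0.1893] toolx-yaw 90.09 F [ 0.5 -0.3 -0.7] op 49.7 ff 0.0 q7 -0.87
[-0.0355, 0.2511, 0.187] tool move [-0.0008  0.0043  0.0023]
```

move_arm --pt "0 0 0 0 0.03" --pt "0 0 0 0 0.026" --pt "0 0 0 0 0.022" --pt "0 0 0 0 0.02" --pt "0 0 0 0 0.02" --newtons 5

```text
clock: 11.35
tool_pos: [0.5423, 0.3772, 0.1914]
eef_rot: [0.59, 0.808, 0.001, 0.0]
contact_force: [0.0, 0.0, 2.2]
opening: 0.267
finger_force: 5.0
```

```bash
python3 - <<'E'
from h import *
st([-.0425,.098+.088,.192])
E
```

```text
t 11.35 L [-0.0383  0.2517  0.1914] toolx-yaw 90.04 F [0.  0.  2.2] op 23.5 ff 5.0 q7 -0.87
[-0.0425, 0.186, 0.192] tool move [-0.0657 -0.0043 -0.0006]
```

move_arm --pt "0 0 -0.003 0 0.02" --pt "0 -0.003 0 0 0.02" --pt "-0.005 -0.001 0 0 0.02" --pt "-0.01 0 0 0 0.02" --pt "-0.01 0 0 0 0.02" --pt "-0.01 0 0 0 0.02" --pt "-0.005 0 0 0 0.02" --pt "0 0 0 0 0.02"

```text
clock: 12.02
tool_pos: [0.5516, 0.3349, 0.1933]
eef_rot: [0.591, 0.807, -0.001, 0.001]
contact_force: [-0.1, 0.1, 0.2]
opening: 0.269
finger_force: 5.0
```

```bash
python3 - <<'E'
from h import *
st([-.0425,.098+.1,.192])
a=snapshot('scene')
c=proj(a,L2W([-.0425,.19,.03]))[0];print(c)
u,v=int(c[0]),int(c[1])
C=cv2.resize(a['color'][v-50:v+50,u-65:u+65],None,fx=6,fy=6,interpolation=cv2.INTER_CUBIC)
cv2.imwrite('pics/lane1.png',C[:,:,::-1])
E
```

```text
t 12.02 L [-0.0423  0.2086  0.1933] toolx-yaw 89.87 F [-0.1  0.1  0.2] op 23.7 ff 5.0 q7 -0.83
[-0.0425, 0.198, 0.192] tool move [-0.0106 -0.0002  0.0013]
[230.60778387 311.14605674]
```

View pics/lane1.png

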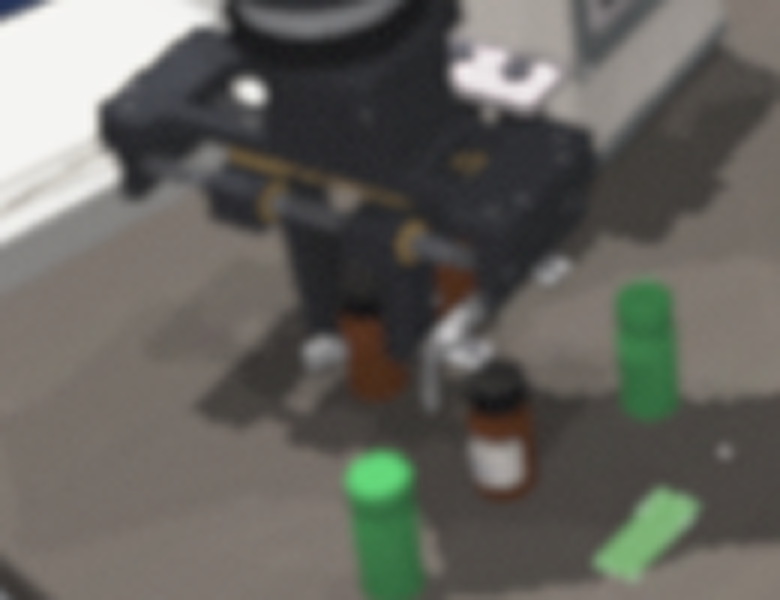

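The gripped amber vial (bottom at (378,385)) is centred between the flared strip ends at (322,352) and (435,390). I'll advance it.

move_arm --pt "-0.004 0 0 0 0.02" --pt "-0.004 0 0 0 0.02" --pt "-0.004 0 0 0 0.02" --pt "0 0 0 0 0.02"

```text
clock: 12.4
tool_pos: [0.5544, 0.3252, 0.1934]
eef_rot: [0.59, 0.808, -0.0, 0.0]
contact_force: [-0.1, -0.0, 0.4]
opening: 0.271
finger_force: 5.0
```

```bash
python3 - <<'E'
from h import *
st([-.0425,.098+.084,.192])
E
```

```text
t 12.4 L [-0.0426  0.1986  0.1934] toolx-yaw 90.02 F [-0.1 -0.   0.4] op 23.9 ff 5.0 q7 -0.82
[-0.0425, 0.182, 0.192] tool move [-0.0165  0.0001  0.0015]
```

move_arm --pt "-0.004 0 0 0 0.02" --pt "-0.004 0 0 0 0.02" --pt "-0.004 0 0 0 0.02" --pt "0 0 0 0 0.02"

```text
clock: 12.73
tool_pos: [0.5583, 0.3136, 0.1935]
eef_rot: [0.59, 0.807, -0.0, 0.001]
contact_force: [0.3, -0.4, 0.8]
opening: 0.27
finger_force: 5.0
```

```bash
python3 - <<'E'
from h import *
st([-.0425,.098+.06,.192])
s=r.get_state();print(s['moment'])
E
```

```text
t 12.73 L [-0.0424  0.1863  0.1935] toolx-yaw 89.99 F [ 0.3 -0.4  0.8] op 23.8 ff 5.0 q7 -0.81
[-0.0425, 0.158, 0.192] tool move [-0.0283 -0.0001  0.0016]
[-0.02027684 -0.25195748 -0.04786454]
```

move_arm --pt "0 0 0.002 0 0.02" --pt "-0.003 0 0 0 0.02" --pt "-0.003 0 0 0 0.02" --pt "-0.002 0 0 0 0.02" --pt "-0.002 0 0 0 0.02" --pt "-0.002 0 0 0 0.02" --pt "-0.002 0 0 0 0.02"

```text
clock: 13.32
tool_pos: [0.562, 0.3014, 0.1916]
eef_rot: [0.589, 0.808, 0.0, -0.0]
contact_force: [1.9, 1.2, 0.0]
opening: 0.268
finger_force: 5.0
```

```bash
python3 - <<'E'
from h import *
st([-.0425,.098+.06,.192])
s=r.get_state();print(s['moment'])
E
```

```text
t 13.32 L [-0.0426  0.1736  0.1916] toolx-yaw 90.07 F [1.9 1.2 0. ] op 23.6 ff 5.0 q7 -0.8
[-0.0425, 0.158, 0.192] tool move [-0.0156  0.     -0.0004]
[ 0.19590371 -0.29184885 -0.05292868]
```

move_arm --pt "-0.002 0 0 0 0.02" --pt "-0.002 0 0 0 0.02" --pt "-0.002 0 0 0 0.02" --pt "-0.0015 0 0 0 0.02" --pt "-0.0015 0 0 0 0.02"

```text
clock: 13.73
tool_pos: [0.5647, 0.2928, 0.1916]
eef_rot: [0.589, 0.808, 0.0, 0.0]
contact_force: [0.3, 1.5, -0.0]
opening: 0.272
finger_force: 5.0
```

```bash
python3 - <<'E'
from h import *
st([-.0425,.098+.06,.192])
s=r.get_state();print(s['moment'])
E
```

```text
t 13.73 L [-0.0426  0.1645  0.1916] toolx-yaw 90.06 F [ 0.3  1.5 -0. ] op 24.0 ff 5.0 q7 -0.79
[-0.0425, 0.158, 0.192] tool move [-0.0065  0.0001 -0.0004]
[ 0.22300057 -0.25860011 -0.02197518]
```

move_arm --pt "-0.0015 0 0 0 0.02" --pt "-0.001 0 0 0 0.02" --pt "-0.001 0 0 0 0.02" --newtons 3

```text
clock: 13.98
tool_pos: [0.5657, 0.2899, 0.1918]
eef_rot: [0.589, 0.808, 0.0, -0.0]
contact_force: [-0.0, 1.5, 1.8]
opening: 0.269
finger_force: 3.0
```

move_arm --pt "-0.001 0 0 0 0.02" --pt "-0.001 0 0 0 0.02"

```text
clock: 14.15
tool_pos: [0.5662, 0.2883, 0.1919]
eef_rot: [0.589, 0.808, 0.001, -0.0]
contact_force: [-0.5, 3.9, 2.3]
opening: 0.267
finger_force: 3.0
```

```bash
python3 - <<'E'
from h import *
st([-.0425,.098+.06,.192])
s=r.get_state();print(s['moment'])
E
```

```text
t 14.15 L [-0.0425  0.1598  0.1919] toolx-yaw 90.09 F [-0.5  3.9  2.3] op 23.5 ff 3.0 q7 -0.78
[-0.0425, 0.158, 0.192] tool move [-0.0018  0.     -0.0001]
[ 0.76589183 -0.02928221  0.01752269]
```

move_arm --pt "0 0 0 0 0.03" --pt "0 0 0 0 0.05" --pt "0 0 0 0 0.05" --pt "0 0 -0.01 0 0.05" --pt "0 0 -0.03 0 0.05" --pt "0.01 0 -0.03 0 0.05" --pt "0.03 -0.03 0 0 0.05" --pt "0.03 -0.03 0 0 0.05" --pt "0 0 0 0 0.05" --pt "0 0 0 0 0.05"

```text
clock: 14.98
tool_pos: [0.4865, 0.3375, 0.2627]
eef_rot: [0.587, 0.81, -0.0, -0.001]
contact_force: [0.6, -0.0, -0.5]
opening: 0.569
finger_force: 0.0
```

```bash
cat >> h.py <<'E'
def caps():
    b=snapshot('top')
    v,u=np.mgrid[120:290,160:320];uv=np.c_[u.ravel(),v.ravel()];P=bydepth(b,uv)
    m=((P[:,2]>0.044)&(P[:,2]<0.062)).reshape(v.shape).astype(np.uint8)
    n,l,s,ce=cv2.connectedComponentsWithStats(m)
    for i in range(1,n):
        if s[i,4]>40:q=P[(l==i).ravel()];print(s[i,4],'L',W2L(q.mean(0)).round(4),'lane',(W2L(q.mean(0))-[-.045,.098,0]).round(4),b['color'][int(ce[i][1])+120,int(ce[i][0])+160])
E
python3 - <<'E'
from h import *
st([-.119,.2327,.189]);caps()
E
```

```text
t 14.98 L [-0.1035  0.2309  0.2627] toolx-yaw 90.42 F [ 0.6 -0.  -0.5] op 50.1 ff 0.0 q7 -0.9
[-0.119, 0.2327, 0.189] tool move [ 0.0019 -0.0154  0.0737]
222 L [[-0.0429  0.1389  0.0542]] lane [[0.0021 0.0409 0.0542]] [85 81 78]
76 L [[-0.1478  0.169   0.0543]] lane [[-0.1028  0.071   0.0543]] [ 70 171  92]
```

move_arm --pt "0.002 -0.015 0.02 -0.006 0.05" --pt "0 0 0.02 0 0.05" --pt "0 0 0.02 0 0.05" --pt "0 0 0.011 0 0.05" --pt "0 0 0 0 0.05"

```text
clock: 15.45
tool_pos: [0.4748, 0.3311, 0.1883]
eef_rot: [0.588, 0.809, -0.002, 0.0]
contact_force: [-0.5, -0.1, 0.3]
opening: 0.564
finger_force: 0.0
```

```bash
python3 - <<'E'
from h import *
st([-.119,.2327,.189])
E
```

```text
t 15.45 L [-0.1166  0.2283  0.1883] toolx-yaw 90.3 F [-0.5 -0.1  0.3] op 49.7 ff 0.0 q7 -1.0
[-0.119, 0.2327, 0.189] tool move [ 0.0044 -0.0024 -0.0007]
```

move_arm --pt "0.004 -0.002 0 -0.005 0.05" --pt "0 0 0 0 0.04" --pt "0 0 0 0 0.03" --pt "0 0 0 0 0.026" --pt "0 0 0 0 0.022" --pt "0 0 0 0 0.02" --pt "0 0 0 0 0.02" --newtons 5

```text
clock: 16.03
tool_pos: [0.4714, 0.336, 0.1912]
eef_rot: [0.585, 0.811, 0.001, 0.0]
contact_force: [-0.1, 0.8, 3.4]
opening: 0.27
finger_force: 5.0
```

```bash
python3 - <<'E'
from h import *
st([-.0425,.098+.12,.215])
E
```

```text
t 16.03 L [-0.1183  0.2341  0.1912] toolx-yaw 90.69 F [-0.1  0.8  3.4] op 23.8 ff 5.0 q7 -1.0
[-0.0425, 0.218, 0.215] tool move [-0.017   0.0756 -0.0237]
```

move_arm --pt "0 0 -0.005 0 0.02" --pt "0 0 -0.02 0.012 0.02" --pt "-0.007 0.025 0 0 0.02" --pt "-0.01 0.03 0 0 0.02" --pt "0 0.02 0 0 0.02" --pt "0 0 0 0 0.02" --pt "0 0 0 0 0.02"

```text
clock: 16.62
tool_pos: [0.5483, 0.3421, 0.2155]
eef_rot: [0.591, 0.807, 0.0, -0.0]
contact_force: [-1.2, -0.3, -1.1]
opening: 0.268
finger_force: 5.0
```

```bash
python3 - <<'E'
from h import *
st([-.0425,.098+.12,.1935])
E
```

```text
t 16.62 L [-0.0432  0.2165  0.2155] toolx-yaw 89.9 F [-1.2 -0.3 -1.1] op 23.6 ff 5.0 q7 -0.84
[-0.0425, 0.218, 0.1935] tool move [0.0015 0.0007 0.022 ]
```

move_arm --pt "0 0.0005 0.01 0 0.02" --pt "0 0 0.012 0 0.02" --pt "-0.004 0 0 0 0.02" --pt "-0.004 0 0 0 0.02" --pt "-0.004 0 0 0 0.02" --pt "0 0 0 0 0.02"

```text
clock: 17.12
tool_pos: [0.5523, 0.3296, 0.1934]
eef_rot: [0.59, 0.807, -0.001, 0.001]
contact_force: [-0.0, -0.5, -0.7]
opening: 0.275
finger_force: 5.0
```

```bash
python3 - <<'E'
from h import *
st([-.0425,.098+.084,.192])
E
```

```text
t 17.12 L [-0.0433  0.2034  0.1934] toolx-yaw 89.93 F [-0.  -0.5 -0.7] op 24.2 ff 5.0 q7 -0.84
[-0.0425, 0.182, 0.192] tool move [-0.0214  0.0008  0.0014]
```

move_arm --pt "-0.003 0 0 0 0.02" --pt "-0.003 0 0 0 0.02" --pt "-0.003 0 0 0 0.02" --pt "0 0 0 0 0.02"

```text
clock: 17.45
tool_pos: [0.5551, 0.3216, 0.1936]
eef_rot: [0.59, 0.807, -0.0, 0.0]
contact_force: [-0.4, 0.0, 0.0]
opening: 0.269
finger_force: 5.0
```

```bash
python3 - <<'E'
from h import *
st([-.0425,.098+.084,.192])
E
```

```text
t 17.45 L [-0.043   0.1949  0.1936] toolx-yaw 89.95 F [-0.4  0.   0. ] op 23.7 ff 5.0 q7 -0.83
[-0.0425, 0.182, 0.192] tool move [-0.0129  0.0005  0.0016]
```

move_arm --pt "0 0.0005 0.002 0 0.02" --pt "-0.002 0 0 0 0.02" --pt "-0.002 0 0 0 0.02" --pt "-0.002 0 0 0 0.02" --pt "-0.001 0 0 0 0.02" --pt "-0.001 0 0 0 0.02" --newtons 3

```text
clock: 17.95
tool_pos: [0.5578, 0.3151, 0.1917]
eef_rot: [0.59, 0.807, 0.0, 0.0]
contact_force: [0.5, 0.4, -0.7]
opening: 0.272
finger_force: 3.0
```

move_arm --pt "-0.001 0 0 0 0.02" --pt "-0.001 0 0 0 0.02"

```text
clock: 18.12
tool_pos: [0.5582, 0.3134, 0.1917]
eef_rot: [0.59, 0.808, 0.0, -0.0]
contact_force: [0.8, 1.5, 1.0]
opening: 0.274
finger_force: 3.0
```

```bash
python3 - <<'E'
from h import *
st([-.0425,.098+.084,.192])
E
```

```text
t 18.12 L [-0.0425  0.1862  0.1917] toolx-yaw 90.01 F [0.8 1.5 1. ] op 24.2 ff 3.0 q7 -0.82
[-0.0425, 0.182, 0.192] tool move [-0.0042 -0.     -0.0003]
```

move_arm --pt "-0.001 0 0 0 0.02" --pt "-0.001 0 0 0 0.02"

```text
clock: 18.28
tool_pos: [0.5588, 0.3116, 0.1917]
eef_rot: [0.59, 0.808, 0.0, -0.0]
contact_force: [1.8, 0.7, 0.0]
opening: 0.273
finger_force: 3.0
```

move_arm --pt "-0.001 0 0 0 0.02" --pt "0 0 0 0 0.02"

```text
clock: 18.45
tool_pos: [0.5592, 0.3103, 0.1917]
eef_rot: [0.59, 0.807, 0.0, 0.0]
contact_force: [0.6, 0.7, -0.2]
opening: 0.272
finger_force: 3.0
```

```bash
python3 - <<'E'
from h import *
st([-.0425,.098+.084,.192])
E
```

```text
t 18.45 L [-0.0425  0.1829  0.1917] toolx-yaw 89.99 F [ 0.6  0.7 -0.2] op 24.0 ff 3.0 q7 -0.81
[-0.0425, 0.182, 0.192] tool move [-0.0009 -0.     -0.0003]
```

move_arm --pt "-0.001 0 0 0 0.02" --pt "0 0 0 0 0.02"

```text
clock: 18.62
tool_pos: [0.5593, 0.3099, 0.1917]
eef_rot: [0.59, 0.808, 0.001, -0.0]
contact_force: [0.7, 2.9, 0.2]
opening: 0.268
finger_force: 3.0
```

move_arm --pt "-0.001 0 0 0 0.02" --pt "0 0 0 0 0.02"

```text
clock: 18.78
tool_pos: [0.5594, 0.3093, 0.1917]
eef_rot: [0.59, 0.808, 0.001, -0.001]
contact_force: [0.2, 3.0, -0.6]
opening: 0.275
finger_force: 3.0
```

```bash
python3 - <<'E'
from h import *
st([-.0425,.098+.084,.192])
E
```

```text
t 18.78 L [-0.0426  0.1819  0.1917] toolx-yaw 90.04 F [ 0.2  3.  -0.6] op 24.2 ff 3.0 q7 -0.81
[-0.0425, 0.182, 0.192] tool move [ 0.0001  0.0001 -0.0003]
```

move_arm --pt "0 0 0 0 0.03" --pt "0 0 0 0 0.05" --pt "0 0 0 0 0.05" --pt "0 0 -0.01 0 0.05" --pt "0 0 -0.03 0 0.05" --pt "0 0 -0.04 0 0.05" --pt "0 -0.03 -0.03 0 0.05" --pt "0 -0.04 0 0 0.05" --pt "0 -0.04 0 0 0.05" --pt "0 -0.04 0 0 0.05"

```text
clock: 19.62
tool_pos: [0.416, 0.2619, 0.3024]
eef_rot: [0.591, 0.807, 0.001, 0.0]
contact_force: [-0.2, -0.5, -0.2]
opening: 0.567
finger_force: 0.0
```

move_arm --pt "-0.03 -0.03 0 0 0.05" --pt "-0.04 0 0 0 0.05" --pt "-0.04 0 0 0 0.05" --pt "-0.04 0 0 0 0.05" --pt "-0.04 0 0 0 0.05" --pt "0 0 0 0 0.05"

```text
clock: 20.12
tool_pos: [0.4483, 0.0638, 0.301]
eef_rot: [0.596, 0.803, -0.004, 0.002]
contact_force: [-0.6, 0.1, 0.4]
opening: 0.567
finger_force: 0.0
```

```bash
python3 - <<'E'
from h import *
st();caps()
a=snapshot('scene');b=snapshot('top');t=[]
for s in(a,b):
    u,v=proj(s,L2W([-.045,.155,.04]))[0]
    M=np.float32([[8,0,200-8*u],[0,8,300-8*v]])
    t.append(cv2.warpAffine(s['color'],M,(400,600),flags=cv2.INTER_CUBIC))
cv2.imwrite('pics/fin.png',np.hstack(t)[:,:,::-1])
E
```

```text
t 20.12 L [-0.2231 -0.0182  0.301 ] toolx-yaw 89.11 F [-0.6  0.1  0.4] op 50.0 ff 0.0 q7 -0.69
293 L [[-0.0429  0.1496  0.054 ]] lane [[0.0021 0.0516 0.054 ]] [78 75 72]
75 L [[-0.1481  0.169   0.0542]] lane [[-0.1031  0.071   0.0542]] [ 75 183  98]
83 L [[-0.1087  0.2976  0.0536]] lane [[-0.0637  0.1996  0.0536]] [ 72 179  95]
```

View pics/fin.png

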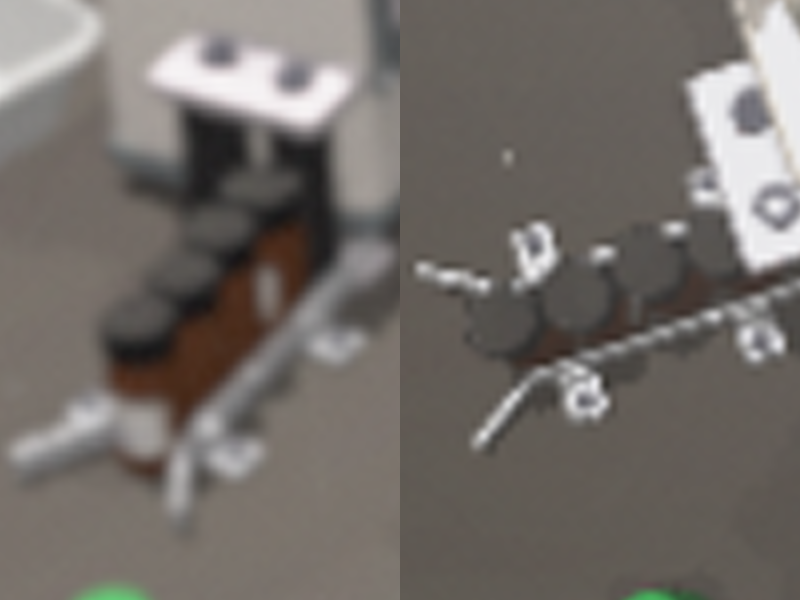

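The four vials stand upright in the lane as one row, with caps at top-view (503,318), (577,295), (645,268) and (718,245). The first is partly under the bridge plate. I'll check numerically that the row touches the roller, using the bridge edge as reference.

```bash
python3 - <<'E'
from h import *
b=snapshot('top');v,u=np.mgrid[170:235,200:270];uv=np.c_[u.ravel(),v.ravel()];P=W2L(bydepth(b,uv))-[-.045,.098,0]
c=(abs(P[:,0]-.002)<.004)
q=P[c&(P[:,2]>.05)&(P[:,2]<.06)];print('caps y',q[:,1].min(),q[:,1].max(),'x all',)
q=P[c&(P[:,2]>.076)&(P[:,2]<.09)&(P[:,1]>-.03)];print('bridge y max',len(q),q[:,1].max(),q[:,2].mean())
# scene camera
a=snapshot('scene');v,u=np.mgrid[250:340,200:290];uv=np.c_[u.ravel(),v.ravel()];P=W2L(bydepth(a,uv))-[-.045,.098,0]
c=(abs(P[:,0]-.002)<.004)
q=P[c&(P[:,2]>.05)&(P[:,2]<.06)];print('S caps y',q[:,1].min(),q[:,1].max())
q=P[c&(P[:,2]>.077)&(P[:,2]<.09)&(P[:,1]>-.03)];print('S bridge',len(q),q[:,1].max(),q[:,2].mean())
# upright caps profile
q=P[(abs(P[:,2]-.054)<.004)&(abs(P[:,0])<.02)&(P[:,1]>-.01)];h,e=np.histogram(q[:,1],np.arange(0,.11,.004));print(h)
E
```

```text
caps y 0.0076192582218787275 0.09637808317196525 x all
bridge y max 34 0.004155697929557237 0.08029416380747519
S caps y -0.02638661490998212 0.09895064259413097
S bridge 25 0.0056461075101907066 0.08052382426136892
[ 2  5  6 10  9  6  7  7  7 10 10  7  4  8  8 12 11  7  7  7  6 11 14  7
  9  0  0]
```

```bash
python3 -c "
from plant import r
print(r.finish_job())"
```

```text
the job is handed in; nothing more can be done
None
```

I handed the job in after about 20 s of arm time: the batch wheel is clicked home at four dots, and all four amber vials stand upright in one closed row against the stop roller. The vial row measures 92.2 mm from the bridge edge, against 92 mm expected.

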